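Set out the green-capped control from the compartment tray

TASK

Take the small green-capped bottle out of its compartment in the grey tray and stand it upright on the flat floor of the white drip plate, inside its rims. Leave the red-capped bottle and the brown white-capped bottle standing where they are in the tray.

Things in the scene. Friction and masses are not known exactly. Their poses are not given: they have to be found in the camera images.
- green_center (a point): the one to move: white round bottle, green cap and band, 26 mm diameter, 45 mm high (body to 39), 0.04 kg. Point on its axis 22.5 mm above its foot; z up. Stands about central in a compartment of the tray; its x axis lies along the compartment's 132 mm length (within 6 degrees), so fingers closing along that x axis have most room. Stands 22 mm proud of the tray walls.
- red_center (a point): same bottle with red cap and band (26 x 45 mm), in another compartment; point on its axis 22.5 mm above its foot. The tray: fixed grey plastic, 138 x 198 x 26 mm high, walls, dividers and floor 3 mm thick, three compartments side by side (65 mm pitch), each 132 mm long and 62 mm wide inside.
- amber_center (a point): small brown bottle with a white cap and purple band (28 mm diameter, 50 mm high), in the remaining compartment; point on its axis 25 mm above its foot.
- drip_plate: fixed white plastic drip plate on the bench, 220 (its x) by 130 (its y) mm. Origin at the centre of its underside; z up. Floor top 3 mm above the origin; rims 9 mm high, 4 mm wide along both long sides, a 14 mm high lip at its -x end. Beyond it hangs a monitor: lower left corner at x 0.62, y 0.00, z 0.16 m, so carry the bottle across well in front of that.
There are look-alikes about, which are no part of the job. Leave any pink or yellow look-alike of the part that bears green_center alone.

How it is judged (in metres and radians):
At the end, for the whole second after the job is handed in: The green-capped bottle stands upright (within 10 degrees) and at rest on the floor of the drip plate, inside the rims, its foot within 5 mm of the floor's height, and released; the other two bottles still stand upright (within 10 degrees), within 30 mm of where they were (x of green_center in the frame of drip_plate between -0.096 and 0.102 m and y of green_center in the frame of drip_plate between -0.051 and 0.051 m and z of green_center in the frame of drip_plate between 0.02 and 0.03 m and angle between each of green_center, red_center, amber_center's own z axis and vertical below 0.17 rad and linear speed of green below 0.02 m/s and distance of each of red_center, amber_center from where it was at the start of the episode below 0.03 m); the robot touches nothing.
It fails at once if the red-capped bottle is moved more than 30 mm or tipped over (distance of red_center from where it was at the start of the episode above 0.03 m or angle between red_center's own z axis and vertical above 0.6 rad).
It fails at once if the brown bottle is moved more than 30 mm or tipped over (distance of amber_center from where it was at the start of the episode above 0.03 m or angle between amber_center's own z axis and vertical above 0.6 rad).
It also fails if it takes over 35 s, if anything falls off the work surface, if the arm or the gripper's body presses on something with over 40 N, if the wrist force passes 120 N, or if a joint passes its speed limit or range.

ROBOT

A 6-joint arm with a two-finger parallel gripper is mounted at the origin on a cart in front of the work surface, level with it; the furniture and walls round the work are solid. World frame = base frame: x ahead of the robot, y to its left, z up, the work surface at z = 0. Lengths are in mm, angles in rad, forces in N, time in s.
With the tool pointing down it reaches from about 400 to 925 mm from the base axis. Payload 12.5 kg.
Tool frame: the origin (TCP) lies at the very end of the fingers, on their centre line; the grasp point (between the pads) lies grip_depth behind it (grip_depth is the distance from the TCP to the grasp point, in mm); z points along the fingers, y is the line along which they close (so a half turn about z gives the same grasp; the last joint's range is limited). The gripper opens to 95 mm and grips with 3 to 60 N. Pads are 20 mm wide; open, the fingers measure 119 mm over their backs; the gripper's body (75 mm by 180 mm) begins 59 mm behind the grasp point.
Start: joints at [1.15, 0.491, 1.559, -0, 1.092, -0.106], TCP at [193.5, 594.31, 214.661] pointing down, gripper open.
Joint ranges: [-3.1, 3.1], [-0.84, 2.19], [0.05, 2.79], [-1.13, 4.28], [0.06, 2.93], [-2.69, 2.69]. Speed limits (rad/s): [2.22, 2.22, 2.79, 3.14, 3.14, 3.14].

INTERFACE

Orientations are given as [roll, pitch, yaw] about the fixed x, y, z axes, in that order (R = Rz(yaw) Ry(pitch) Rx(roll)).
In Python, from cell import state, read_camera, job_done, grip_depth gives the robot as it stands.
- The arm moves only by the tool drive_tool, never from a script. Its argument "targets" is a list of rows, each an object with "jaw": the opening, from 0 (shut) to 1 (fully open); "travel": the shift along the tool's x, y, z in m, a list of three; "twist": the turn about the tool's z in rad. In form: [{"jaw": jaw, "travel": [tx, ty, tz], "twist": twist}, ...]. A call has 1 to 8 rows; each row is the pose to reach, as a shift and turn from the pose commanded when the call began, along the tool's axes at that moment; what a row does not reach only later rows make up. A row lasts 1/12 s, in which the tool goes at most 41.7 mm and 7.16 degrees, less where a joint would pass 70% of its speed; a pose out of reach is approached as far as the arm can. A call with a gripper value outside its range is refused whole. The fingers move at their own pace and stop on an object; the grip force is fixed at half the most. Time passes only in rows, so rows that repeat a pose let the fingers close. It gives the time, the measured TCP pose, the force, the opening and the grip force at its end, in the units of the state.
- state(): the state, without advancing time (a new reading comes with each control period).
- read_camera(name): name is "side" or "top" or "wrist"; returns a dict with "frame" (420x560x3 uint8, red, green, blue), "fx", "fy", "cx", "cy" (pixels), "k1" (the pictures are not rectified: a ray, as slopes to the right and down, at radius r is drawn at 1 + k1 r^2 times it, then the intrinsics apply), "R" (3x3) and "t" (3): a world point X has camera coordinates R X + t. Camera axes: x right, y down, z forward; pixel columns grow to the right and rows downward; lengths in mm; the calibration is good to about 2 mm. A picture is of the moment at which its call begins. There is no depth.
- job_done(): hands the job in; it is judged then, once.
The state is a dict: "t": time; "joints": joint angles; "qvel": joint speeds; "tau": joint torques, N m; "eef_pos": TCP position; "tcp_rot": TCP orientation; "ft_force": force on the tool from outside, world axes, zero at the start; "moment": the same for the moment, N m; "opening": opening from 0.0 (shut) to 1.0 (fully open); "grip_force": force on a finger pad.
Only numpy, scipy, OpenCV 4.12 (cv2) and the standard library are available. Lean on these libraries where they do the work, as an engineer would, in place of code of your own. Each camera call takes 0.05 s, during which the arm holds its last target. There are 200 camera calls.

## Working session

There is one attempt and no reset: what is moved stays moved. The work goes in short steps, Python scripts to look and compute and a tool call to move; the robot and the scene stay as the last step left them, time stands still between calls to the robot, and variables do not carry over. Pictures are saved under pics/ and viewed, at most 10 in all, crops included, and the job is handed in when it is done.

Besides the shell and the picture viewer there is one more tool, called after "Call:" as a command line: name --argument value ..., lists and objects as JSON in quotes. drive_tool: Moves the arm, as the interface text tells. Its arguments: {"type":"object","properties":{"targets":{"type":"array"}},"required":["targets"]}

```bash
mkdir -p pics; cat > h.py <<'E'
import numpy as np, cv2, pickle
from cell import state, read_camera, job_done, grip_depth
def snap(n,f):
    c=read_camera(n); cv2.imwrite(f'pics/{f}.png',c['frame'][:,:,::-1]); pickle.dump(c,open(f'pics/{f}.pkl','wb')); return c
def load(f): return pickle.load(open(f'pics/{f}.pkl','rb'))
def ray(c,u,v):
    K=np.array([[c['fx'],0,c['cx']],[0,c['fy'],c['cy']],[0,0,1.]])
    p=cv2.undistortPoints(np.array([[[u,v]]],float),K,np.array([c['k1'],0,0,0,0.]))[0,0]
    R=np.array(c['R']);t=np.array(c['t'])
    return -R.T@t, R.T@np.array([p[0],p[1],1.])
def onz(c,u,v,z):
    o,d=ray(c,u,v); return o+d*(z-o[2])/d[2]
def tri(obs):
    A=np.zeros((3,3));b=np.zeros(3);L=[]
    for c,u,v in obs:
        o,d=ray(c,u,v);d=d/np.linalg.norm(d);P=np.eye(3)-np.outer(d,d);A+=P;b+=P@o;L.append((o,d))
    X=np.linalg.solve(A,b); return X,[np.linalg.norm(np.cross(X-o,d)) for o,d in L]
def proj(c,X):
    K=np.array([[c['fx'],0,c['cx']],[0,c['fy'],c['cy']],[0,0,1.]])
    return cv2.projectPoints(np.array([X],float),cv2.Rodrigues(np.array(c['R'],float))[0],np.array(c['t'],float),K,np.array([c['k1'],0,0,0,0.]))[0].ravel()
def sidebyside(a,b,out):
    cv2.imwrite(out,np.vstack([a,b]))
E
python3 - <<'E'
from h import *
for n in("top","side","wrist"): c=snap(n,n+'0'); print(n,c['fx'],c['k1'],(-np.array(c['R']).T@np.array(c['t'])).round())
print(state()['eef_pos'],state()['tcp_rot'],grip_depth)
E
```

```text
top 495.0012837734455 -0.17881949244295933 [ 277.   56. 1258.]
side 439.23444608330647 -0.0006478742418654828 [ 251. -556.  600.]
wrist 311.96794331021147 -0.015934294585437776 [113. 621. 385.]
[193.43085043 594.13822308 214.19748631] [-3.14076654e+00 -8.77719615e-05  2.82679987e+00] 18.8
```

View pics/top0.png

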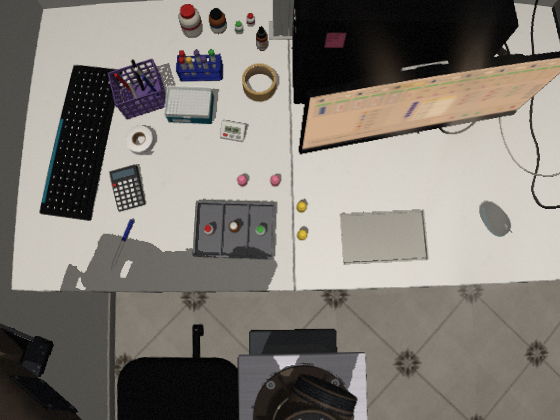

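View pics/side0.png

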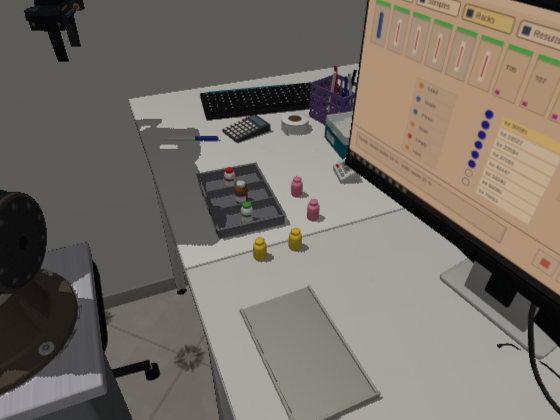

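The top view shows the tray at (193–277, 200–258), with red at (208,229), white cap at (234,226) and green at (261,230). The plate is at (341–427, 208–264). In the side view green is at (247,210).

Possible mix-ups in the top view:
- far green-capped bottle (239,27), not in the tray
- pink ones (242,180) and (275,180)
- yellow ones (302,206) and (302,233)
- red in the tray (208,229)

I choose the green one in the tray at (261,230) and check it in a crop.

```bash
python3 - <<'E'
from h import *
t=cv2.imread('pics/top0.png');s=cv2.imread('pics/side0.png')
a=cv2.resize(t[195:275,185:445],None,fx=3,fy=3,interpolation=cv2.INTER_CUBIC)
b=cv2.resize(s[155:245,190:290],None,fx=3.7,fy=3.7,interpolation=cv2.INTER_CUBIC)
b2=cv2.resize(s[280:420,230:390],None,fx=2.4,fy=2.4,interpolation=cv2.INTER_CUBIC)
o=np.zeros((590,790,3),np.uint8);o[:240,:780]=a;o[245:245+b.shape[0],:b.shape[1]]=b;o[245:245+b2.shape[0],400:400+b2.shape[1]]=b2
cv2.imwrite('pics/crop1.png',o)
E
```

```text
(no output)
```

View pics/crop1.png

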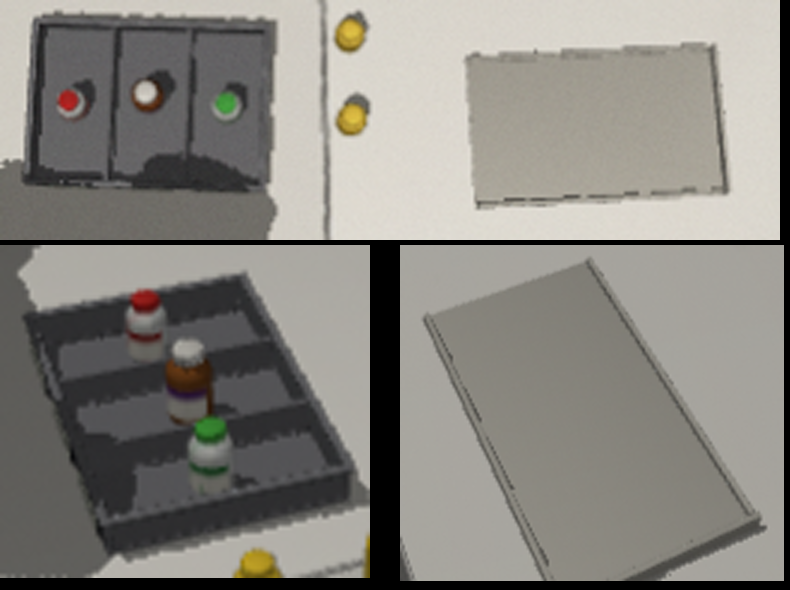

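```bash
python3 - <<'E'
from h import *
t,s=load('top0'),load('side0')
T=lambda x,y:(t,185+x/3-.33,195+y/3-.33)
S=lambda x,y:(s,190+x/3.7-.36,155+(y-245)/3.7-.36)
P=lambda x,y:(s,230+(x-400)/2.4-.3,280+(y-245)/2.4-.3)
for n,a,b in[('green',T(227,103),S(210,424)),('red',T(68,101),S(145,296)),('white',T(146,92),S(188,345)),
 ('plA',T(467,57),P(589,261)),('plB',T(478,206),P(425,318)),('plC',T(715,45),P(762,517)),
 ('trayFR',T(272,22),S(350,466)),('trayFL',T(38,17),S(245,274)),('trayNL',T(27,184),S(26,316)),('trayNR',T(268,188),S(105,523))]:
    X,e=tri([a,b]);print(n,X.round(1),np.round(e,1))
g=onz(s,*S(210,490)[1:],3);print('green foot front',g.round(1))
print([onz(*T(x,y),9).round(0) for x,y in((467,57),(478,206),(715,45),(727,192))])
print([onz(*T(x,y),26).round(0) for x,y in((275,20),(35,17),(27,184),(270,189))], onz(*T(227,103),48).round(1))
w=load('wrist0');print('wrist R',np.array(w['R']).round(2))
E
```

```text
green [459.   93.6  51.3] [0.1 0.1]
red [463.4 224.8  49.4] [0.3 0.3]
white [468.8 159.7  56.2] [0.2 0.2]
plA [ 501.4 -111.5    5.3] [0.8 0.8]
plB [ 373.7 -115.7    5.8] [0.4 0.4]
plC [ 507.3 -328.4   13.9] [0.4 0.4]
trayFR [528.   56.1  30.6] [2.6 2.6]
trayFL [538.1 254.2  29.1] [0.6 0.6]
trayNL [397.7 261.7  27.4] [0.6 0.6]
trayNR [390.   61.2  30.1] [0.7 0.7]
green foot front [457.9  95.4   3. ]
[array([ 502., -111.,    9.]), array([ 374., -115.,    9.]), array([ 508., -330.,    9.]), array([ 380., -331.,    9.])]
[array([533.,  53.,  26.]), array([539., 257.,  26.]), array([397., 262.,  26.]), array([390.,  60.,  26.])] [459.6  93.7  48. ]
wrist R [[ 0.31  0.95 -0.  ]
 [ 0.91 -0.29  0.3 ]
 [ 0.28 -0.09 -0.95]]
```

View pics/wrist0.png

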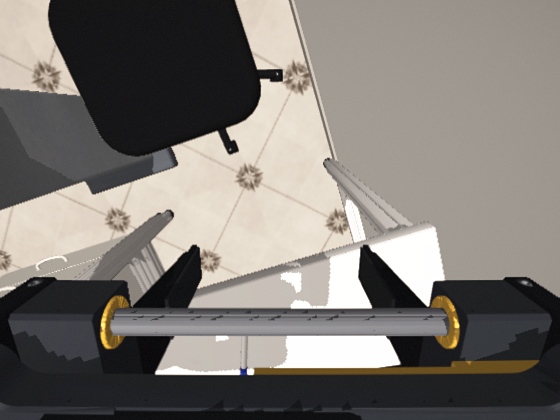

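Green's cap top measures (459.5, 94, 48–51). A bottle on a 3 mm tray floor should give 48, so this agrees. The tray edges run at about -2.3° to world x. The plate spans x 374–505, y -330 to -112, also consistent with the stated sizes. Now moving above green with yaw 1.53, so the fingers close along the compartment.

Call:
drive_tool --targets '[{"jaw": 0.65, "travel": [-0.407, -0.393, 0.05], "twist": 1.297}, {"jaw": 0.65, "travel": [-0.407, -0.393, 0.05], "twist": 1.297}, {"jaw": 0.65, "travel": [-0.407, -0.393, 0.05], "twist": 1.297}, {"jaw": 0.65, "travel": [-0.407, -0.393, 0.05], "twist": 1.297}, {"jaw": 0.65, "travel": [-0.407, -0.393, 0.05], "twist": 1.297}, {"jaw": 0.65, "travel": [-0.407, -0.393, 0.05], "twist": 1.297}, {"jaw": 0.65, "travel": [-0.407, -0.393, 0.05], "twist": 1.297}, {"jaw": 0.65, "travel": [-0.407, -0.393, 0.05], "twist": 1.297}]'

```text
t: 0.82
eef_pos: [349.6, 299.2, 185.2]
tcp_rot: [3.141, -0.0, 1.821]
ft_force: [0.4, 0.4, -0.1]
opening: 0.65
grip_force: 0.0
```

Call:
drive_tool --targets '[{"jaw": 0.65, "travel": [-0.226, 0.056, 0.04], "twist": 0.29}, {"jaw": 0.65, "travel": [-0.226, 0.056, 0.04], "twist": 0.29}, {"jaw": 0.65, "travel": [-0.226, 0.056, 0.04], "twist": 0.29}, {"jaw": 0.65, "travel": [-0.226, 0.056, 0.04], "twist": 0.29}, {"jaw": 0.65, "travel": [-0.226, 0.056, 0.04], "twist": 0.29}, {"jaw": 0.65, "travel": [-0.226, 0.056, 0.04], "twist": 0.29}, {"jaw": 0.65, "travel": [-0.226, 0.056, 0.04], "twist": 0.29}, {"jaw": 0.65, "travel": [-0.226, 0.056, 0.04], "twist": 0.29}]'

```text
t: 1.48
eef_pos: [460.8, 95.5, 144.9]
tcp_rot: [-3.141, -0.0, 1.534]
ft_force: [0.3, 0.4, -0.3]
opening: 0.65
grip_force: 0.0
```

```bash
python3 - <<'E'
from h import *
s=state();print(s['eef_pos'],s['tcp_rot'],s['joints'])
w=snap('wrist','w1');X=[459.5,94,48];print(proj(w,X),proj(w,s['eef_pos']))
E
```

```text
[460.80050223  95.48850391 144.85082581] [-3.14062887e+00 -6.28954756e-05  1.53377489e+00] [6.37393261e-02 3.71727443e-01 2.00632244e+00 2.30468015e-04
 7.64495351e-01 1.00594324e-01]
[278.38133711 214.71632844] [279.62389807 261.49107804]
```

View pics/w1.png

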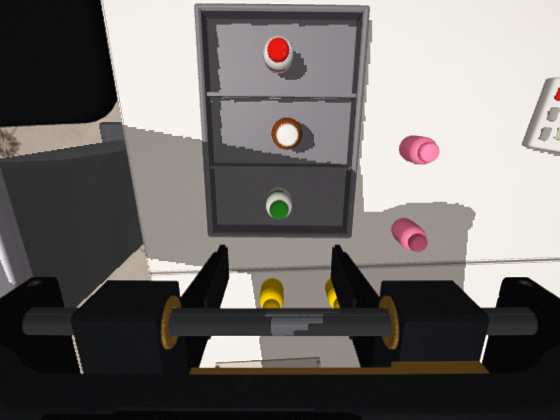

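The wrist view shows green's cap top at (279,209), centred between the fingers, with the white cap at (287,132) and red at (278,49). I fuse the three views.

```bash
python3 - <<'E'
from h import *
w,t,s=load('w1'),load('top0'),load('side0')
print(onz(w,279,209,48),onz(w,279,209,45))
print(tri([(w,279,209),(t,260.4,229),(s,246.4,203)]), tri([(w,279,209),(t,260.4,229)]))
E
```

```text
[460.25975308  99.36860683  48.        ] [460.21625432  98.46058077  45.        ]
(array([460.02052107,  96.58996122,  47.346976  ]), [np.float64(2.480035723288603), np.float64(3.0820197100927755), np.float64(1.110894767601703)]) (array([460.93664751,  94.40092252,  33.17599361]), [np.float64(1.005215529285149), np.float64(1.0052155292852505)])
```

Call:
drive_tool --targets '[{"jaw": 0.65, "travel": [0.001, -0.001, 0.035], "twist": 0}, {"jaw": 0.65, "travel": [0.001, -0.001, 0.07], "twist": 0}, {"jaw": 0.65, "travel": [0.001, -0.001, 0.095], "twist": 0}, {"jaw": 0.65, "travel": [0.001, -0.001, 0.115], "twist": 0}, {"jaw": 0.65, "travel": [0.001, -0.001, 0.127], "twist": 0}, {"jaw": 0.65, "travel": [0.001, -0.001, 0.132], "twist": 0}, {"jaw": 0.65, "travel": [0.001, -0.001, 0.132], "twist": 0}]'

```text
t: 2.12
eef_pos: [458.9, 98.6, 12.7]
tcp_rot: [-3.14, 0.0, 1.538]
ft_force: [-0.1, -0.1, 1.0]
opening: 0.65
grip_force: 0.0
```

```bash
python3 - <<'E'
from h import *
w=snap('wrist','w2');s=snap('side','s2')
o=np.zeros((420,800,3),np.uint8)
o[:,:400]=w['frame'][:,80:480,::-1]
o[:400,400:]=cv2.resize(s['frame'][145:245,190:290,::-1],(400,400),interpolation=cv2.INTER_CUBIC)
cv2.imwrite('pics/c2.png',o)
E
```

```text
(no output)
```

View pics/c2.png

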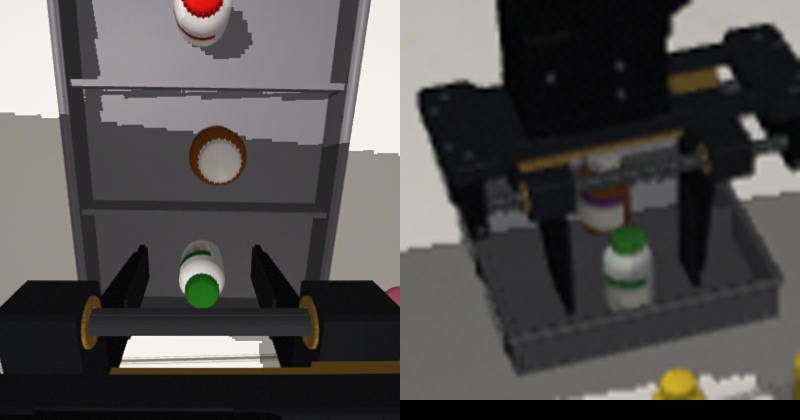

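The fingers straddle green inside its compartment, with the cap at wrist pixel (283,292). I check the offset in y.

```bash
python3 - <<'E'
from h import *
w=load('w2');p=state()['eef_pos'];print(p,state()['tcp_rot'])
print(onz(w,283,291,48),[proj(w,[460,y,48]).round(0) for y in(92,95,98)], 'foot front',onz(w,281,243,3))
E
```

```text
[459.70238793  98.33321845  13.96180603] [ 3.14088172e+00 -1.62601051e-04  1.53796999e+00]
[460.68916277  99.93007044  48.        ] [array([282., 305.]), array([282., 300.]), array([282., 294.])] foot front [460.00654049 106.56817144   3.        ]
```

Call:
drive_tool --targets '[{"jaw": 0.2, "travel": [-0.001, 0, 0], "twist": 0}, {"jaw": 0.2, "travel": [-0.001, 0, 0], "twist": 0}, {"jaw": 0.15, "travel": [-0.001, 0, 0], "twist": 0}, {"jaw": 0.1, "travel": [-0.001, 0, 0], "twist": 0}, {"jaw": 0.1, "travel": [-0.001, 0, 0], "twist": 0}, {"jaw": 0.1, "travel": [-0.001, 0, 0], "twist": 0}]'

```text
t: 2.72
eef_pos: [459.7, 96.6, 13.4]
tcp_rot: [3.141, -0.0, 1.537]
ft_force: [0.3, -0.5, 1.7]
opening: 0.288
grip_force: 0.0
```

Call:
drive_tool --targets '[{"jaw": 0.1, "travel": [0, 0, 0], "twist": 0}, {"jaw": 0.1, "travel": [0, 0, 0], "twist": 0}, {"jaw": 0.1, "travel": [0, 0, 0], "twist": 0}, {"jaw": 0.1, "travel": [0, 0, 0], "twist": 0}]'

```text
t: 3.05
eef_pos: [459.7, 96.6, 13.4]
tcp_rot: [3.141, -0.0, 1.537]
ft_force: [-0.3, -0.5, 4.3]
opening: 0.256
grip_force: 30.0
```

Gripped (24 mm, 30 N). Lifting.

Call:
drive_tool --targets '[{"jaw": 0.1, "travel": [0, 0, -0.015], "twist": 0}, {"jaw": 0.1, "travel": [0, 0, -0.04], "twist": 0}, {"jaw": 0.1, "travel": [0, 0, -0.07], "twist": 0}, {"jaw": 0.1, "travel": [0, 0, -0.09], "twist": 0}, {"jaw": 0.1, "travel": [0, 0, -0.1], "twist": 0}, {"jaw": 0.1, "travel": [0, 0, -0.1], "twist": 0}]'

```text
t: 3.55
eef_pos: [460.4, 96.7, 115.2]
tcp_rot: [3.138, -0.0, 1.537]
ft_force: [0.3, 0.2, -0.9]
opening: 0.249
grip_force: 30.0
```

```bash
python3 - <<'E'
from h import *
w=snap('wrist','w3');s=snap('side','s3')
o=np.zeros((420,800,3),np.uint8)
o[:,:400]=w['frame'][:,80:480,::-1]
o[:400,400:]=cv2.resize(s['frame'][85:245,190:350,::-1],(400,400),interpolation=cv2.INTER_CUBIC)
cv2.imwrite('pics/c3.png',o)
E
```

```text
(no output)
```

View pics/c3.png

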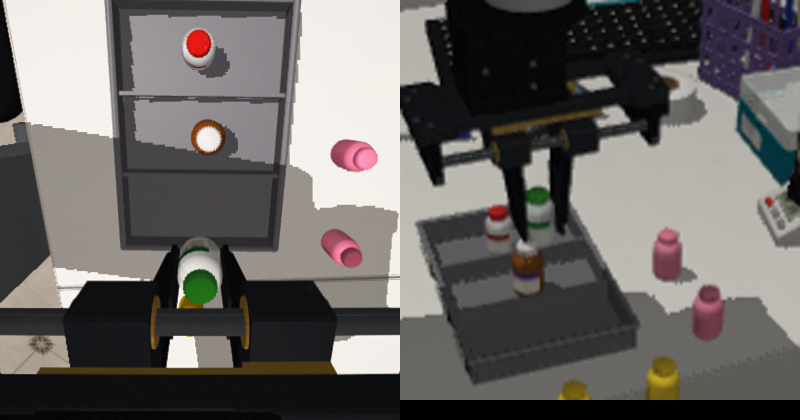

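Green is held upright between the pads, its cap at wrist pixel (281,286). Red (278,43) and white (288,140) still stand in the tray. Carrying across now.

Call:
drive_tool --targets '[{"jaw": 0.1, "travel": [-0.012, 0, 0], "twist": 0}, {"jaw": 0.1, "travel": [-0.036, -0.001, 0], "twist": 0}, {"jaw": 0.1, "travel": [-0.064, -0.002, 0], "twist": 0}, {"jaw": 0.1, "travel": [-0.092, -0.003, 0], "twist": 0}, {"jaw": 0.1, "travel": [-0.12, -0.004, 0], "twist": 0}, {"jaw": 0.1, "travel": [-0.148, -0.005, 0], "twist": 0}, {"jaw": 0.1, "travel": [-0.176, -0.006, 0], "twist": 0}, {"jaw": 0.1, "travel": [-0.204, -0.007, 0], "twist": 0}]'

```text
t: 4.32
eef_pos: [444.9, -108.2, 111.9]
tcp_rot: [-3.139, -0.001, 1.537]
ft_force: [0.2, 0.1, 0.1]
opening: 0.254
grip_force: 30.0
```

Call:
drive_tool --targets '[{"jaw": 0.1, "travel": [-0.028, -0.001, 0], "twist": 0}, {"jaw": 0.1, "travel": [-0.054, -0.002, 0], "twist": 0}, {"jaw": 0.1, "travel": [-0.078, -0.003, 0], "twist": 0}, {"jaw": 0.1, "travel": [-0.096, -0.003, 0], "twist": 0}, {"jaw": 0.1, "travel": [-0.107, -0.003, 0], "twist": 0}, {"jaw": 0.1, "travel": [-0.107, -0.003, 0], "twist": 0}]'

```text
t: 4.82
eef_pos: [438.7, -215.2, 112.2]
tcp_rot: [-3.14, -0.001, 1.535]
ft_force: [-0.3, 0.1, -0.6]
opening: 0.254
grip_force: 30.0
```

```bash
python3 - <<'E'
from h import *
w=snap('wrist','w4');s=snap('side','s4');st=state();print(st['eef_pos'],st['tcp_rot'],st['opening'])
o=np.zeros((420,800,3),np.uint8)
o[:,:400]=w['frame'][:,80:480,::-1]
o[:400,400:]=cv2.resize(s['frame'][200:400,200:400,::-1],(400,400),interpolation=cv2.INTER_CUBIC)
cv2.imwrite('pics/c4.png',o)
E
```

```text
[ 438.64805187 -213.27153421  112.49406716] [-3.14025233e+00 -1.07149541e-03  1.53619407e+00] 0.2507157657842786
```

View pics/c4.png

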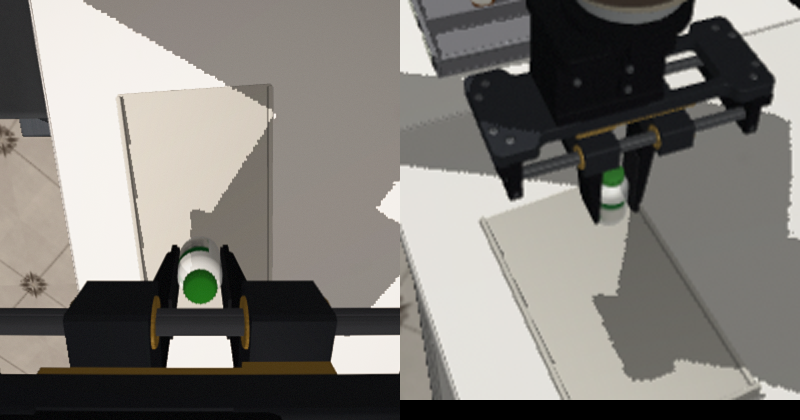

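Green is still held the same way, cap at wrist pixel (281,286), and hangs over the plate, whose far corners are at (200,96) and (350,85). Lowering now, slowing near contact.

Call:
drive_tool --targets '[{"jaw": 0.1, "travel": [0, 0, 0.02], "twist": 0}, {"jaw": 0.1, "travel": [0, 0, 0.045], "twist": 0}, {"jaw": 0.1, "travel": [0, 0, 0.065], "twist": 0}, {"jaw": 0.1, "travel": [0, 0, 0.08], "twist": 0}, {"jaw": 0.1, "travel": [0, 0, 0.088], "twist": 0}, {"jaw": 0.1, "travel": [0, 0, 0.093], "twist": 0}, {"jaw": 0.1, "travel": [0, 0, 0.096], "twist": 0}, {"jaw": 0.1, "travel": [0, 0, 0.096], "twist": 0}]'

```text
t: 5.58
eef_pos: [439.2, -213.5, 17.3]
tcp_rot: [-3.142, -0.0, 1.537]
ft_force: [-0.1, 0.2, -1.2]
opening: 0.25
grip_force: 30.0
```

Call:
drive_tool --targets '[{"jaw": 0.1, "travel": [0, 0, 0.001], "twist": 0}, {"jaw": 0.1, "travel": [0, 0, 0.002], "twist": 0}, {"jaw": 0.1, "travel": [0, 0, 0.002], "twist": 0}]'

```text
t: 5.83
eef_pos: [439.2, -214.0, 15.7]
tcp_rot: [3.141, 0.0, 1.537]
ft_force: [-0.3, 0.6, -0.2]
opening: 0.249
grip_force: 30.0
```

Call:
drive_tool --targets '[{"jaw": 0.1, "travel": [0, 0, 0.001], "twist": 0}, {"jaw": 0.1, "travel": [0, 0, 0.001], "twist": 0}, {"jaw": 0.1, "travel": [0, 0, 0.001], "twist": 0}]'

```text
t: 6.08
eef_pos: [439.0, -213.9, 14.4]
tcp_rot: [3.141, -0.0, 1.537]
ft_force: [-0.4, 0.1, -0.1]
opening: 0.253
grip_force: 30.0
```

Call:
drive_tool --targets '[{"jaw": 0.1, "travel": [0, 0, 0.001], "twist": 0}, {"jaw": 0.1, "travel": [0, 0, 0.001], "twist": 0}, {"jaw": 0.1, "travel": [0, 0, 0.001], "twist": 0}]'

```text
t: 6.33
eef_pos: [439.1, -213.9, 13.4]
tcp_rot: [3.141, 0.0, 1.537]
ft_force: [-0.0, -0.8, 2.0]
opening: 0.252
grip_force: 30.0
```

Call:
drive_tool --targets '[{"jaw": 0.1, "travel": [0, 0, 0.0005], "twist": 0}, {"jaw": 0.1, "travel": [0, 0, 0.0005], "twist": 0}]'

```text
t: 6.5
eef_pos: [439.2, -214.0, 13.3]
tcp_rot: [3.141, 0.0, 1.537]
ft_force: [-1.7, -0.1, 10.7]
opening: 0.249
grip_force: 30.0
```

The foot is on the floor, with the force up to 10.7 N. Releasing slowly, then retreating straight up.

Call:
drive_tool --targets '[{"jaw": 0.27, "travel": [0, 0, 0], "twist": 0}, {"jaw": 0.3, "travel": [0, 0, 0], "twist": 0}, {"jaw": 0.35, "travel": [0, 0, 0], "twist": 0}, {"jaw": 0.45, "travel": [0, 0, 0], "twist": 0}, {"jaw": 0.55, "travel": [0, 0, 0], "twist": 0}, {"jaw": 0.6, "travel": [0, 0, 0], "twist": 0}, {"jaw": 0.6, "travel": [0, 0, 0], "twist": 0}]'

```text
t: 7.08
eef_pos: [439.0, -213.8, 12.7]
tcp_rot: [-3.141, -0.0, 1.537]
ft_force: [0.3, -0.1, 0.2]
opening: 0.569
grip_force: 0.0
```

Call:
drive_tool --targets '[{"jaw": 0.6, "travel": [0, 0, -0.01], "twist": 0}, {"jaw": 0.6, "travel": [0, 0, -0.03], "twist": 0}, {"jaw": 0.6, "travel": [0, 0, -0.06], "twist": 0}, {"jaw": 0.6, "travel": [0, 0, -0.09], "twist": 0}, {"jaw": 0.6, "travel": [0, 0, -0.12], "twist": 0}, {"jaw": 0.6, "travel": [0, 0, -0.14], "twist": 0}, {"jaw": 0.6, "travel": [0, 0, -0.14], "twist": 0}, {"jaw": 0.6, "travel": [0, 0, -0.14], "twist": 0}]'

```text
t: 7.75
eef_pos: [439.2, -214.0, 154.1]
tcp_rot: [3.139, 0.001, 1.537]
ft_force: [0.2, 0.0, -0.6]
opening: 0.602
grip_force: 0.0
```

```bash
python3 - <<'E'
from h import *
w=snap('wrist','w5');s=snap('side','s5')
o=np.zeros((420,800,3),np.uint8)
o[:,:400]=w['frame'][:,80:480,::-1]
o[:400,400:]=cv2.resize(s['frame'][150:400,180:430,::-1],(400,400),interpolation=cv2.INTER_CUBIC)
cv2.imwrite('pics/c5.png',o)
E
```

```text
(no output)
```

View pics/c5.png

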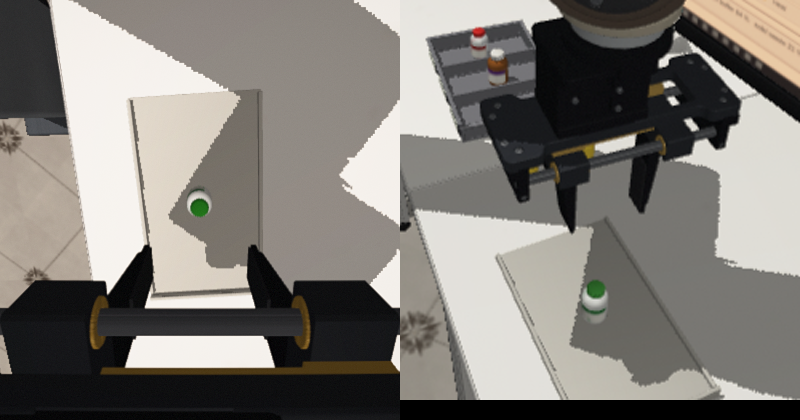

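Green stands upright near the middle of the plate, cap at wrist pixel (279,207). Red and brown still stand in the tray, and the gripper is clear. Handing in.

```bash
python3 -c "
from cell import job_done
print(job_done())"
```

```text
the job is handed in; nothing more can be done
None
```

The green-capped bottle stands upright near the middle of the drip plate, released; red and brown still stand in the tray, and I handed the job in at about 8 s (no verdict was returned).

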